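Mug from the coffee maker to the mug warmer

ROBOT

A 6-joint arm with a two-finger parallel gripper is mounted at the origin on a cart in front of the work surface, level with it; the furniture and walls round the work are solid. World frame = base frame: x ahead of the robot, y to its left, z up, the work surface at z = 0. Lengths are in m, angles in rad, forces in N, time in s.
With the tool pointing down it reaches from about 0.35 to 0.85 m from the base axis. Payload 8.1 kg.
Tool frame: the origin (TCP) lies at the very end of the fingers, on their centre line; the grasp point (between the pads) lies 19 mm behind it; z points along the fingers, y is the line along which they close (so a half turn about z gives the same grasp; the last joint's range is limited). The gripper opens to 85 mm and grips with 20 to 120 N. Pads are 22 mm wide; open, the fingers measure 114 mm over their backs; the gripper's body (76 mm by 85 mm) begins 54 mm behind the grasp point. The pads swing forward as they close: fully open they stand 13 mm farther back than shut.
Start: joints at [-1.292, 0.13, 1.488, -0, 1.523, -0.085], TCP at [0.214, -0.561, 0.231] pointing down, gripper open.
Joint ranges: [-2.96, 2.96], [-0.89, 2.26], [0.02, 2.5], [-1.34, 4.48], [0, 2.73], [-2.66, 2.66]. Speed limits (rad/s): [2.39, 2.39, 2.79, 3.14, 3.14, 3.14].

INTERFACE

Orientations are given as a unit quaternion [w, x, y, z].
In Python, from cell import * gives the robot as it stands. The module is installed in compiled form; this text tells all that it offers.
- The arm moves only by the tool send_rows, never from a script. Its argument "targets" is one flat list of numbers, 7 for each row, row after row: the shift along the world's x, y, z in cm, then the turn, a rotation vector about the world's x, y, z in degrees, then the finger opening in cm, from 0 to 8.54. In form: [x, y, z, ax, ay, az, fingers, x, y, z, ax, ay, az, fingers, ...]. A call has 1 to 20 rows; each row is the pose to reach, as a shift and turn from the pose commanded when the call began; what a row does not reach only later rows make up. A row lasts 1/10 s, in which the tool goes at most 50 mm and 8.59 degrees, less where a joint would pass 70% of its speed; a pose out of reach is approached as far as the arm can. A call with a gripper value outside its range is refused whole. The fingers move at their own pace and stop on an object; "grip_force" is the grip in N (left out, the last holds). Time passes only in rows, so rows that repeat a pose let the fingers close. It gives the time, the measured TCP pose, the force, the opening and the grip force at its end, in the units of the state.
- get_state(): the state, without advancing time (a new reading comes with each control period).
- capture(name): name is "scene" or "top"; returns a dict with "color" (420x560x3 uint8, blue, green, red), "range_z" (420x560 float32, m along the optical axis (not along the pixel's ray), 0 where there is no reading), "intrinsics" (3x3 intrinsics, pixels), "R" (3x3) and "t" (3): a world point X has camera coordinates R X + t. Camera axes: x right, y down, z forward; pixel columns grow to the right and rows downward; lengths in m; the calibration is good to about 2 mm. A picture is of the moment at which its call begins.
- close_job(): hands the job in; it is judged then, once.
The state is a dict: "time": time; "q": joint angles; "qvel": joint speeds; "joint_efforts": joint torques, N m; "tool_pos": TCP position; "ee_rot": TCP orientation; "force": force on the tool from outside, world axes, zero at the start; "ft_torque": the same for the moment, N m; "width": opening from 0.0 (shut) to 1.0 (fully open); "finger_force": force on a finger pad.
Only numpy, scipy, OpenCV 4.12 (cv2) and the standard library are available. Lean on these libraries where they do the work, as an engineer would, in place of code of your own. Each camera call takes 0.05 s, during which the arm holds its last target. There are 200 camera calls.

TASK

Take the mug by its handle out from under the coffee maker's head, lifting it off the drip tray without knocking the machine or tipping the mug over, and set it down gently, upright, inside the lip of the mug warmer's round plate. Once the mug stands there on its own, push the warmer's switch lever all the way over, away from you, to turn it on. Leave the other things on the desk as they are.

Things in the scene. Friction and masses are not known exactly. Their poses are not given: they have to be found in the camera images.
- coffee_maker: Red and black coffee maker, fixed, 187 deep x 150 wide x 297 high. Origin at table level under the middle of its drip tray (and under the spout); x to its back, z up; its front faces the robot's left. Tray top at z = 30, rim round it to z = 35 (opening 106 x 112). Foot reaches forward to x = -62; the column behind the tray begins at x = 58.
- brew_head (a point): Middle of the lower front edge of the head that overhangs the tray: the head spans machine x -50 to 125, y -75 to 75, z 169 to 290; its spout (radius 16, over the tray's middle) hangs down to z = 157. The mug's handle sticks out just in front of it: an upright gripper there strikes the head, one leaning back from the machine 35 to 45 degrees does not.
- mug: White china mug with a red band, 94 high, 82 across, loose, about 0.2 to 0.36 kg, on the drip tray with its handle to the front. Origin on the underside, 15 mm from the cup's axis towards the handle; z up. The handle points along -y (y -26 to -56, z 15 to 84) and is pinched across x (bar 12 wide). Cup axis at x = 0, y = 15; foot radius 40.
- mug_foot (a point): Centre of the mug's underside, on the cup's axis.
- mug_handle (a point): Upper outer bend of the C-shaped handle (bar 12 wide, 8 thick), a firm pinch point: 65 mm from the cup's axis, 69 mm above the underside. Pinched lower down on its straight part the mug may swing in the fingers.
- warmer: Grey mug warmer, fixed: foot 130 x 130 x 16, switch pod 60 x 60 at its -y side. Origin at table level under the middle of its round dark plate; x away from its front, y to the left, z up.
- warmer_centre (a point): Centre of the warmer's plate in plan, but at table level. The plate is 106 across with a lip 5 high and 5 thick (inner diameter 96; the mug's foot is 80). A screw sets it to a different height each time: its top is anywhere from 24 to 38 mm above this point and is not reported, so feel for it; it does not give way.
- switch (a joint): The warmer's red switch lever, 50 mm long, pivot on a block at warmer x = 0, y = -95. It swings about the warmer's y axis: 0 leans to warmer -x (off), 1.0 leans to +x (fully on); stays where it is left.
- switch_tip (a point): Tip of the switch lever.
- pen_pot: Dark grey pen pot with pens, 79 x 88 x 147 high, loose; origin centre of underside.
- candle: Candle in a glass, 76 across, 90 high, loose; origin centre of underside.
- stapler: Black stapler, 145 long (y), 34 wide, 47 high, loose; origin centre of underside.

How it is judged:
On the way, in this order (a step that is already met when the one before it is completed fails the run):
1. the mug is held by the gripper and lifted clear of the drip tray (z of mug_foot in the frame of coffee_maker above 0.036 m and contact force between the fingers and mug above 0.5 N and contact force between mug and coffee_maker below 0.1 N), for 0.1 s.
2. the mug stands released and upright on the warmer's plate, inside the lip, with the switch still off (horizontal distance between mug_foot and warmer_centre below 0.011 m and z of mug_foot in the frame of warmer between 0.021 and 0.043 m and angle between mug's own z axis and vertical below 0.06 rad and contact force between mug and warmer above 0.8 N and contact force between the fingers and mug below 0.1 N and linear speed of mug below 0.02 m/s and value of joint switch below 0.5 rad), for 0.2 s.
At the end, for the whole second after the job is handed in: The mug stands by itself at rest on the warmer's plate, its axis within 11 mm of the plate's centre and within 0.06 rad of upright, and the switch lever is over at 0.85 rad or more (horizontal distance between mug_foot and warmer_centre below 0.011 m and z of mug_foot in the frame of warmer between 0.021 and 0.043 m and angle between mug's own z axis and vertical below 0.06 rad and contact force between mug and warmer above 0.8 N and contact force between the fingers and mug below 0.1 N and linear speed of mug below 0.02 m/s and value of joint switch above 0.85 rad); the robot touches nothing.
It fails at once if the mug is pressed or dropped on the warmer with more than 30 N (contact force between mug and warmer above 30 N).
It fails at once if the mug is tipped more than 0.6 rad (angle between mug's own z axis and vertical above 0.6 rad).
It fails at once if the robot hits the coffee maker with more than 20 N, or the mug is pressed on it with more than 40 N (contact force between any of the arm, the fingers and coffee_maker above 20 N or contact force between mug and coffee_maker above 40 N).
It fails at once if the pen pot, candle or stapler is moved more than 20 mm (distance of any of pen_pot, candle, stapler from where it was at the start of the episode above 0.02 m).
It also fails if it takes over 58 s, if anything falls off the work surface, if the arm or the gripper's body presses on something with over 40 N, if the wrist force passes 120 N, or if a joint passes its speed limit or range.

## Working session

There is one attempt and no reset: what is moved stays moved. The work goes in short steps, Python scripts to look and compute and a tool call to move; the robot and the scene stay as the last step left them, time stands still between calls to the robot, and variables do not carry over. Pictures are saved under pics/ and viewed, at most 10 in all, crops included, and the job is handed in when it is done.

Besides the shell and the picture viewer there is one more tool, called after "Emit:" as a command line: name --argument value ..., lists and objects as JSON in quotes. send_rows: Moves the arm, as the interface text tells. Its arguments: {"type":"object","properties":{"targets":{"type":"array","items":{"type":"number"}},"grip_force":{"type":"number"}},"required":["targets"]}

```bash
mkdir -p pics; cat > h.py <<'E'
from cell import *
import numpy as np, cv2
def pts(c):
    h,w=c["range_z"].shape; z=c["range_z"]; K=c["intrinsics"]
    u,v=np.meshgrid(np.arange(w),np.arange(h))
    P=np.stack([(u-K[0,2])/K[0,0]*z,(v-K[1,2])/K[1,1]*z,z],-1)
    return (P-c["t"])@c["R"]   # R^T (P-t)
E
python3 - <<'E'
from h import *
import pickle
d={n:capture(n) for n in("scene","top")}
pickle.dump(d,open("c0.pkl","wb"))
for n in d:
    cv2.imwrite(f"pics/{n}0.png",d[n]["color"]); c=d[n]; print(n,-c["R"].T@c["t"],c["R"].round(3).tolist(),c["intrinsics"][0,0],(c["range_z"]>0).mean())
s=get_state(); print(s)
E
```

```text
scene [-0.10053812  0.83465198  0.65270535] [[-0.639, -0.77, 0.004], [-0.38, 0.311, -0.871], [0.669, -0.558, -0.491]] 395.31629455351236 0.9959183673469387
top [-0.18223409  0.35772405  1.6175045 ] [[-0.146, -0.989, -0.008], [-0.877, 0.133, -0.462], [0.458, -0.06, -0.887]] 508.99326296511975 0.9940348639455783
{'time': 0.1, 'q': array([-1.29239323e+00,  1.31099954e-01,  1.48916616e+00, -4.85494189e-07,
        1.52297032e+00, -8.54092868e-02]), 'qvel': array([-2.76089908e-04, -2.24837209e-04, -3.18646349e-03,  1.03783963e-04,
        8.21225656e-04,  3.97415028e-05]), 'joint_efforts': array([ 2.08790021e-03, -5.70953858e+01, -5.01940334e+01, -4.58931504e-05,
        8.18019005e-03,  3.69796669e-05]), 'tool_pos': array([ 0.21338636, -0.56025718,  0.23034308]), 'ee_rot': array([-8.18041667e-04,  9.83500307e-01,  1.80904593e-01, -7.94280144e-05]), 'force': array([-0.06338664, -0.35103967,  0.02150954]), 'ft_torque': array([-0.07649511,  0.04016605,  0.07105717]), 'finger_force': 0.0, 'width': 0.9972938805818597}
```

View pics/scene0.png

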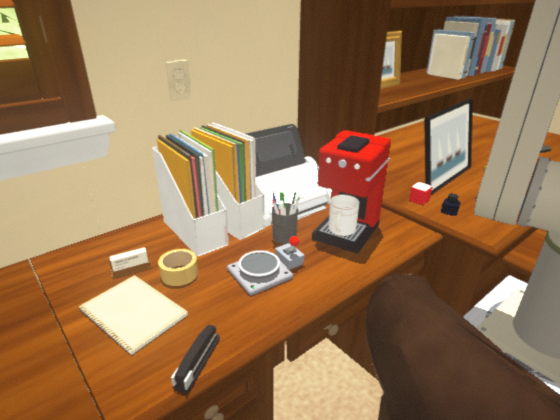

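View pics/top0.png

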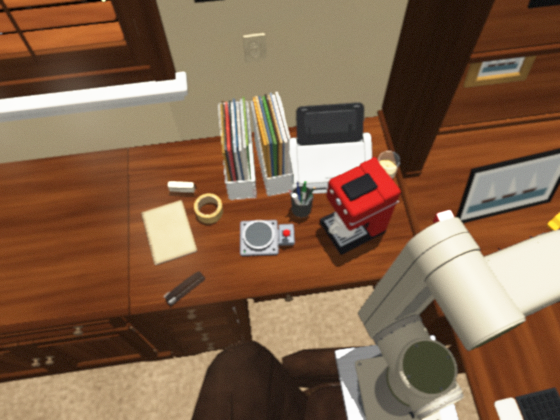

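The scene picture shows the mug under the red machine at about (343,215), the warmer plate at (260,267) and the red switch at (294,241). The top picture shows the plate at (259,235), the switch at (286,233), the machine at (365,195), the pen pot at (302,200) and the candle at (388,163). Next I'll zoom in and measure.

```bash
python3 - <<'E'
from h import *
import pickle
d=pickle.load(open("c0.pkl","rb"))
a=cv2.resize(d["scene"]["color"][120:300,220:400],None,fx=2.2,fy=2.2,interpolation=2)
b=cv2.resize(d["top"]["color"][130:310,230:410],None,fx=2.2,fy=2.2,interpolation=2)
cv2.imwrite("pics/z.png",np.hstack([a,b]))
for n in d:
    P=pts(d[n]); d[n]["P"]=P; hsv=cv2.cvtColor(d[n]["color"],cv2.COLOR_BGR2HSV)
    red=((hsv[...,0]<6)|(hsv[...,0]>174))&(hsv[...,1]>190)&(hsv[...,2]>90)
    k,l,st,ce=cv2.connectedComponentsWithStats(red.astype(np.uint8))
    for i in range(1,k):
        if st[i,4]>12: q=P[l==i]; print(n,"red",ce[i].round(),st[i,4],np.median(q,0).round(3),q.min(0).round(3),q.max(0).round(3))
# height map merged
A=np.vstack([d[n]["P"].reshape(-1,3) for n in d])
A=A[(A[:,0]>.2)&(A[:,0]<1)&(A[:,1]>-.4)&(A[:,1]<.6)&(A[:,2]>-.05)&(A[:,2]<.4)]
np.save("A.npy",A); print(len(A),np.median(A[A[:,2]<.008,2]))
top=A[(A[:,2]>.28)]
print("machine top",cv2.minAreaRect(top[:,:2].astype(np.float32)), top[:,2].max())
for n,(u,v) in {"top":(259,235),"scene":(260,267)}.items(): print(n,d[n]["P"][v-4:v+5,u-4:u+5].reshape(-1,3).mean(0))
E
```

```text
scene red [363. 169.] 2723 [0.509 0.027 0.251] [-0.101 -0.238  0.026] [0.894 0.835 0.653]
scene red [419. 196.] 250 [ 0.497 -0.26   0.056] [ 0.479 -0.304  0.031] [ 0.531 -0.249  0.08 ]
scene red [294. 241.] 63 [0.53  0.261 0.086] [0.523 0.189 0.019] [0.625 0.269 0.093]
top red [367. 196.] 2613 [ 0.52  -0.006  0.283] [-0.182 -0.187 -0.001] [0.69  0.358 1.618]
top red [435. 219.] 15 [ 0.524 -0.259  0.051] [ 0.515 -0.271  0.025] [ 0.542 -0.258  0.068]
top red [286. 233.] 22 [0.53  0.256 0.09 ] [0.524 0.248 0.081] [0.537 0.263 0.1  ]
110433 -0.0009232124701571106
machine top ((0.7342174053192139, 0.09993186593055725), (0.9997719526290894, 0.5311461091041565), 89.9881820678711) 0.39999956537765136
top [0.5615982  0.34459089 0.03385984]
scene [0.55476989 0.35501476 0.03212405]
```

View pics/z.png

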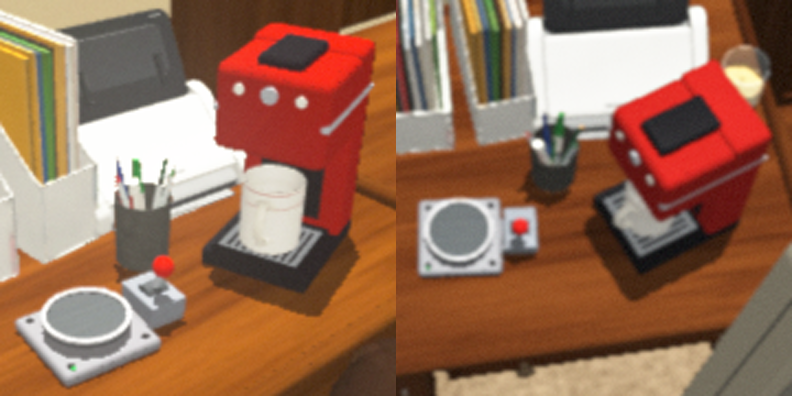

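The crop shows the mug on the tray (left half, centre about (272,210)) with its handle at (258,222). The warmer has a white lip ring around its dark plate, and the red lever knob is at (163,266). Now for the fits.

```bash
cat > fit.py <<'E'
from h import *
from scipy.optimize import least_squares
def circ(xy,r=None,c0=None):
    c0=xy.mean(0) if c0 is None else c0
    if r: 
        s=least_squares(lambda p:np.hypot(*(xy-p).T)-r,c0,loss="soft_l1",f_scale=.002)
    else: s=least_squares(lambda p:np.hypot(*(xy-p[:2]).T)-p[2],[*c0,.045],loss="soft_l1",f_scale=.002)
    return s.x, np.median(np.abs(s.fun))
E
python3 - <<'E'
from fit import *
import pickle
d=pickle.load(open("c0.pkl","rb"))
for n in d:
    c=d[n]; P=pts(c); I=c["color"].astype(int); X,Y,Z=P[...,0],P[...,1],P[...,2]
    print("==",n)
    tb=(Z<.01)&(X>.35)&(X<.7)&(Y>.1)&(Y<.5); print("table z",np.median(Z[tb]))
    # machine
    m=(Z>.2)&(Z<.35)&(X>.4)&(X<.72)&(Y>-.2)&(Y<.12)
    hs=cv2.cvtColor(c["color"],cv2.COLOR_BGR2HSV); red=((hs[...,0]<6)|(hs[...,0]>174))&(hs[...,1]>150)
    t=m&red&(Z>.25); zt=np.percentile(Z[t],95); tt=cv2.morphologyEx((m&(np.abs(Z-np.median(Z[m&(Z>.28)]))<.008)).astype(np.uint8),cv2.MORPH_OPEN,np.ones((3,3)))>0
    print("mach top z",np.median(Z[tt]),cv2.minAreaRect(P[tt][:,:2].astype(np.float32)))
    print(cv2.boxPoints(cv2.minAreaRect(P[tt][:,:2].astype(np.float32))).round(3).tolist())
    # warmer foot + pod
    w=np.hypot(X-.56,Y-.345)<.11
    f=w&(np.abs(Z-.016)<.006); f=cv2.morphologyEx(f.astype(np.uint8),cv2.MORPH_OPEN,np.ones((3,3)))>0
    r=cv2.minAreaRect(P[f][:,:2].astype(np.float32)); print("foot",r,np.median(Z[f]))
    pl=(np.hypot(X-.56,Y-.345)<.035); print("plate z",np.median(Z[pl]))
    lip=w&(hs[...,2]>190)&(Z>.028)&(Z<.055)&(np.hypot(X-.56,Y-.345)<.066)
    print("lip",lip.sum(),circ(P[lip][:,:2]),np.median(Z[lip]))
    dark=w&(hs[...,2]<150)&(np.hypot(X-.56,Y-.345)<.055)&(Z>.022)
    k=cv2.fitEllipse(np.vstack([max(cv2.findContours(dark.astype(np.uint8),0,1)[0],key=len)])); print("plate ell px",k, P[int(k[0][1]+.5),int(k[0][0]+.5)])
    pod=(np.hypot(X-.56,Y-.25)<.05)&(Z>.02)&(Z<.07); print("pod",P[pod].min(0),P[pod].max(0))
    # mug
    mu=(hs[...,1]<80)&(hs[...,2]>120)&(Z>.045)&(Z<.135)&(X>.4)&(X<.7)&(Y>-.1)&(Y<.15)
    mu=cv2.morphologyEx(mu.astype(np.uint8),cv2.MORPH_OPEN,np.ones((2,2)))>0
    Q=P[mu]; print("mug",mu.sum(),Q.min(0),Q.max(0))
    for a,b in((.05,.075),(.075,.1),(.1,.13)):
        q=Q[(Q[:,2]>a)&(Q[:,2]<b)]
        if len(q)>10:print(a,len(q),circ(q[:,:2],.041))
    np.save(f"mug_{n}.npy",Q)
E
```

```text
== scene
table z -0.0020620694847591683
mach top z 0.2850946935395644 ((0.5896771550178528, -0.062217965722084045), (0.14600543677806854, 0.32992085814476013), 20.08479881286621)
[[0.46399998664855957, 0.06800000369548798], [0.578000009059906, -0.24199999868869781], [0.7149999737739563, -0.19200000166893005], [0.6019999980926514, 0.11800000071525574]]
foot ((0.5648918747901917, 0.3446847200393677), (0.13958096504211426, 0.12969766557216644), 83.16145324707031) 0.014474292515693647
plate z 0.03222284236933318
lip 232 (array([0.56764972, 0.34857602, 0.04954231]), np.float64(0.0019796918387201684)) 0.03635841385821021
plate ell px ((259.14453125, 264.7470397949219), (24.609909057617188, 40.62125778198242), 87.34980010986328) [0.56100005 0.35346562 0.0340132 ]
pod [0.5179743  0.22934629 0.02016784] [0.59307539 0.29955133 0.06888379]
mug 979 [-0.10053812 -0.01793075  0.02726718] [0.75462757 0.83465198 0.65270535]
0.05 202 (array([0.55207543, 0.05088376]), np.float64(0.001139074688203165))
0.075 298 (array([0.5512234 , 0.05251733]), np.float64(0.001935593841236722))
0.1 412 (array([0.55061
[... 502 characters left out ...]
792969) 0.01612402730398716
plate z 0.0311712678419541
lip 150 (array([0.56482284, 0.34601618, 0.04921626]), np.float64(0.0018489628325022989)) 0.036967851334292395
plate ell px ((258.11175537109375, 233.75804138183594), (21.89545440673828, 24.494342803955078), 81.88587951660156) [0.56077122 0.34759051 0.04458911]
pod [0.51330458 0.22351839 0.02006405] [0.59685661 0.29993408 0.04837632]
mug 248 [-0.18223409  0.01109361  0.01867987] [0.58290597 0.35772405 1.6175045 ]
0.05 76 (array([0.54946103, 0.04868697]), np.float64(0.0015901321687615093))
0.075 51 (array([0.54898685, 0.04883511]), np.float64(0.0011550263907840613))
0.1 74 (array([0.55037507, 0.05191121]), np.float64(0.002739434271544234))
```

```bash
python3 - <<'E'
from fit import *
import pickle
d=pickle.load(open("c0.pkl","rb"))
def ray(c,u,v):
    K=c["intrinsics"]; return -c["R"].T@c["t"], c["R"].T@np.array([(u-K[0,2])/K[0,0],(v-K[1,2])/K[1,1],1])
def onz(c,u,v,z): o,r=ray(c,u,v); return o+r*(z-o[2])/r[2]
def tri(a,b):
    M=np.zeros((3,3));y=np.zeros(3);R=[]
    for n,uv in(("scene",a),("top",b)):
        o,r=ray(d[n],*uv); r/=np.linalg.norm(r); A=np.eye(3)-np.outer(r,r); M+=A;y+=A@o;R.append((A,o))
    x=np.linalg.solve(M,y); return x.round(4),[round(float(np.linalg.norm(A@(x-o))),4) for A,o in R]
E={};kn={}
for n in d:
    c=d[n];P=pts(c);hs=cv2.cvtColor(c["color"],cv2.COLOR_BGR2HSV)
    near=np.hypot(P[...,0]-.564,P[...,1]-.346)
    dark=((near<.052)&(hs[...,2]<175)&(P[...,2]>.02)).astype(np.uint8)
    dark=cv2.morphologyEx(dark,cv2.MORPH_OPEN,np.ones((3,3)))
    k=cv2.fitEllipse(cv2.convexHull(max(cv2.findContours(dark,0,1)[0],key=len))); E[n]=k[0]; print(n,k,onz(c,*k[0],.033).round(4))
    red=((hs[...,0]<8)|(hs[...,0]>172))&(hs[...,1]>120)&(np.hypot(P[...,0]-.53,P[...,1]-.258)<.04)&(P[...,2]>.05)
    v,u=np.nonzero(red); kn[n]=(u.mean(),v.mean()); print("knob",kn[n],red.sum())
    Q=np.load(f"mug_{n}.npy"); Q=Q[np.hypot(Q[:,0]-.55,Q[:,1]-.051)<.08]; D=Q[:,:2]-[.5505,.0515]; r=np.hypot(*D.T)
    for lo,hi in((.05,.07),(.07,.09),(.09,.12)):
        s=(r>.046)&(Q[:,2]>lo)&(Q[:,2]<hi)
        if s.sum()>3: q=D[s]; print(lo,s.sum(),"dir",np.degrees(np.arctan2(*q.mean(0)[::-1])),"ang rng",np.degrees(np.arctan2(q[:,1],q[:,0])).round()[:40],"r",r[s].max())
print("plate",tri(E["scene"],E["top"]),"knob",tri(kn["scene"],kn["top"]))
# mug top rim in scene: show crop
a=d["scene"]["color"][185:255,310:380]; b=d["top"]["color"][190:260,300:370]
cv2.imwrite("pics/m.png",np.hstack([cv2.resize(x,(400,400),interpolation=2) for x in(a,b)]))
E
```

```text
scene ((258.97662353515625, 262.58148193359375), (19.968706130981445, 35.05608367919922), 87.27809143066406) [0.5703 0.3465 0.033 ]
knob (np.float64(294.0), np.float64(241.07142857142858)) 70
0.05 22 dir 131.39573005107837 ang rng [-92. -91. -91. -89. -90. 113. 117. 120. 121. 113. 117. 119. 122. 113.
 116. 119. 121. 123. 115. 119. 121. 124.] r 0.06924578020672055
0.07 26 dir 129.27462528306376 ang rng [-93. -92. -91. -91. -92. -92. 115. 117. 119. 121. 115. 118. 120. 122.
 115. 117. 120. 121. 115. 117. 120. 122. 115. 117. 120. 122.] r 0.07257113079810615
0.09 51 dir 118.7094925741451 ang rng [-90. -90. 113. 115. 118. 121. 113. 117. 120. 122. 124. 112. 116. 118.
 120. 123. 112. 115. 118. 121. 114. 117. 119. 121. 111. 115. 117. 120.
 121. 112. 116. 118. 120. 122. 114. 116. 118. 120. 122. 114.] r 0.07216054012511774
top ((258.1844482421875, 233.76148986816406), (23.60597801208496, 26.36196517944336), 78.05394744873047) [0.567  0.3468 0.033 ]
knob (np.float64(286.05128205128204), np.float64(232.71794871794873)) 39
0.05 6 dir 122.82466718837634 ang rng [119. 119. 123. 122. 126. 128.] r 0.05681924348775292
0.07 4 dir 123.9385367167387 ang rng [121. 125. 125. 125.] r 0.0685073864620493
0.09 21 dir 122.8005180481097 ang rng [118. 120. 119. 122. 127. 121. 123. 125. 127. 121. 124. 125. 120. 122.
 124. 122. 125. 121. 123. 124. 125.] r 0.06980635889262535
plate (array([0.5673, 0.3474, 0.0346]), [0.0011, 0.0011]) knob (array([0.5367, 0.2551, 0.078 ]), [0.0011, 0.0011])
```

View pics/m.png

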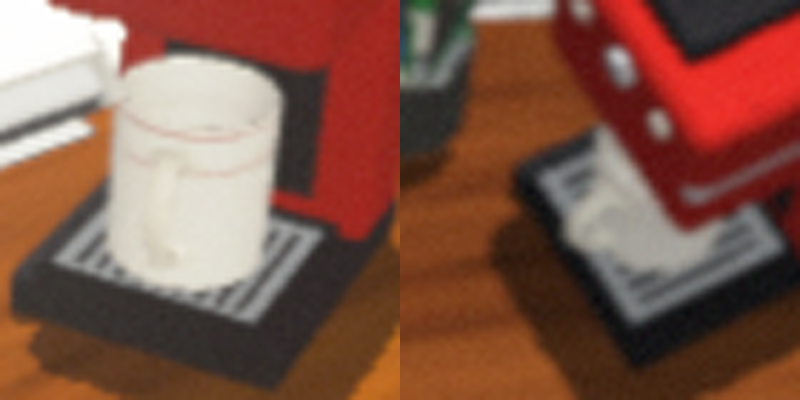

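The left crop shows the mug's silhouette spanning columns 112–278 and the handle bar at about (163,205). That is scene pixel (338.5,221). The right crop shows the handle corner at (580,235), which is top pixel (331.5,231).

```bash
cat >> h.py <<'E'
from scipy.spatial.transform import Rotation as R_
def ray(c,u,v):
    K=c["intrinsics"]; return -c["R"].T@c["t"], c["R"].T@np.array([(u-K[0,2])/K[0,0],(v-K[1,2])/K[1,1],1])
def onz(c,u,v,z): o,r=ray(c,u,v); return o+r*(z-o[2])/r[2]
def proj(c,X): p=c["intrinsics"]@(c["R"]@np.array(X)+c["t"]); return p[:2]/p[2]
def delta(Rt,pt):
    "shift cm + rotvec deg from the present pose"
    s=get_state(); q=s["ee_rot"]; R0=R_.from_quat([q[1],q[2],q[3],q[0]])
    return ((np.array(pt)-s["tool_pos"])*100).round(2),np.degrees((R_.from_matrix(Rt)*R0.inv()).as_rotvec()).round(2)
def tool(h_deg,lean):
    a=np.radians(h_deg);t=np.radians(lean);h=np.array([np.cos(a),np.sin(a),0])
    z=-np.sin(t)*h-np.cos(t)*np.array([0,0,1.]); y=np.array([np.sin(a),-np.cos(a),0]); return np.stack([np.cross(y,z),y,z],1),h
E
python3 - <<'E'
from h import *
import pickle
d=pickle.load(open("c0.pkl","rb"))
for ax in((.5505,.051),(.552,.0525),(.549,.050)):
    print(ax,"axis u at z.075",proj(d["scene"],[*ax,.075]).round(1))
    for a in(112,116,120,124):
        h=np.array([np.cos(np.radians(a)),np.sin(np.radians(a))])
        print(a,"scene",proj(d["scene"],[*(ax+.071*h),.075]).round(1),"top",proj(d["top"],[*(ax+.066*h),.1]).round(1))
# measured silhouette by colour, scene rows 215..228
I=d["scene"]["color"];hs=cv2.cvtColor(I,cv2.COLOR_BGR2HSV)
for v in(212,216,220,224,228): print(v,[int(x) for x in I[v,325:365].astype(int).mean(1)], [int(x) for x in hs[v,325:365,1]])
for h in(116,120):
  for side in(1,):
    Rt,hh=tool(h,40); q=np.array([.5505,.051,.097])+.065*hh+.019*Rt[:,2]; print(h,"TCP",q.round(4),"pre",(q-.1*Rt[:,2]).round(4),delta(Rt,q-.1*Rt[:,2]),delta(tool(h,0)[0],[.42,.25,.4]))
E
```

```text
(0.5505, 0.051) axis u at z.075 [343.5 215.4]
112 scene [334.6 226.6] top [329.  226.7]
116 scene [336.2 227. ] top [329.8 227.8]
120 scene [338.  227.4] top [330.7 228.8]
124 scene [339.7 227.7] top [331.6 229.8]
(0.552, 0.0525) axis u at z.075 [342.8 215.4]
112 scene [333.8 226.6] top [328.5 226.4]
116 scene [335.5 227. ] top [329.3 227.4]
120 scene [337.2 227.3] top [330.1 228.5]
124 scene [339.  227.6] top [331.1 229.4]
(0.549, 0.05) axis u at z.075 [344.1 215.5]
112 scene [335.2 226.7] top [329.4 227.1]
116 scene [336.9 227.1] top [330.2 228.2]
120 scene [338.6 227.5] top [331.  229.2]
124 scene [340.4 227.8] top [332.  230.1]
212 [113, 111, 111, 120, 156, 190, 195, 196, 195, 203, 204, 200, 199, 202, 205, 203, 207, 210, 217, 219, 221, 222, 220, 221, 220, 219, 217, 218, 216, 210, 203, 196, 169, 100, 55, 46, 47, 48, 46, 50] [183, 185, 182, 158, 81, 27, 27, 29, 33, 31, 27, 28, 27, 29, 28, 30, 27, 27, 23, 19, 17, 16, 17, 16, 18, 15, 18, 18, 22, 27, 33, 29, 30, 24, 34, 49, 35, 29, 45, 64]
216 [108, 105, 98, 104, 147, 193, 203, 207, 207, 210, 210, 210, 217, 221, 222, 218, 213, 218, 21
[... 1031 characters left out ...]
, 209, 204, 198, 203, 206, 211, 221, 228, 225, 222, 224, 222, 222, 221, 220, 219, 218, 217, 215, 214, 209, 181, 134, 139, 140, 109, 93, 128, 154, 143, 103] [7, 5, 4, 9, 21, 23, 23, 22, 22, 21, 24, 29, 30, 32, 29, 23, 16, 19, 18, 16, 16, 15, 17, 16, 18, 17, 19, 18, 20, 21, 19, 11, 4, 5, 5, 5, 2, 2, 2, 5]
116 TCP [0.5274 0.0984 0.0824] pre [0.4992 0.1562 0.159 ] (array([28.58, 71.65, -7.13]), array([-41.72,  16.39,  90.91])) (array([20.66, 81.03, 16.97]), array([-5.000e-02, -9.000e-02,  9.516e+01]))
120 TCP [0.5241 0.0967 0.0824] pre [0.492  0.1524 0.159 ] (array([27.86, 71.26, -7.13]), array([-42.69,  15.07,  94.69])) (array([20.66, 81.03, 16.97]), array([-4.000e-02, -1.000e-01,  9.916e+01]))
```

Emit:
send_rows --targets '[0,2,4,0,0,3,5,1,6,8,0,0,8,4,2,10,12,0,0,13,4,3,15,15,0,0,18,4,5,20,17,0,0,24,4,6,25,17,0,0,30,4,8,30,17,0,0,36,4,9,35,17,0,0,42,4,10,40,17,0,0,48,4,11,44,17,0,0,54,4,12,48,17,0,0,59,4,13,52,17,0,0,64,4,14,56,17,0,0,69,4,15,60,17,0,0,74,4,16,64,17,0,0,79,4,17,68,17,0,0,84,4,18,72,17,0,0,89,4,19,76,17,0,0,94,4,20,79,17,0,0,98,4,20.5,81,17,0,0,98,4]'

```text
time: 2.1
tool_pos: [0.4184, 0.2514, 0.4003]
ee_rot: [-0.001, 0.507, 0.862, -0.001]
force: [0.2, 0.2, -0.6]
width: 0.47
finger_force: 0.0
```

```bash
python3 - <<'E'
from h import *
s=get_state(); print(s["time"],s["q"].round(3),s["tool_pos"],s["ee_rot"])
Rt,hh=tool(119,40); q=np.array([.5505,.051,.097])+.066*hh+.019*Rt[:,2]
print(q,"pre",delta(Rt,q-.1*Rt[:,2]),"in",-10*-Rt[:,2], "final",delta(Rt,q))
E
```

```text
2.1 [ 0.436 -0.176  1.485  0.     1.834 -0.072] [0.41843405 0.25144164 0.40026442] [-5.71522548e-04  5.06821424e-01  8.62050696e-01 -5.60453663e-04]
[0.52442353 0.0980432  0.08244516] pre (array([  7.48,  -9.72, -24.12]), array([-34.95, -19.51,  -0.06])) in [ 3.11629617 -5.62194711 -7.66044443] final (array([ 10.6 , -15.34, -31.78]), array([-34.95, -19.51,  -0.06]))
```

Emit:
send_rows --targets '[0,0,0,-4,-2,0,4,0,0,0,-9,-5,0,4,0,0,-1,-15,-8,0,4,1,-1,-3,-21,-12,0,4,2,-2,-6,-28,-15.5,0,4,3,-4,-9,-35,-19.5,0,4,4,-5,-12,-35,-19.5,0,4,5,-6.5,-15,-35,-19.5,0,4,6,-8,-18,-35,-19.5,0,4,7,-9,-21,-35,-19.5,0,4,7.5,-9.7,-24,-35,-19.5,0,4,7.5,-9.7,-24,-35,-19.5,0,4]'

```text
time: 3.3
tool_pos: [0.491, 0.1496, 0.1564]
ee_rot: [0.294, 0.477, 0.809, -0.177]
force: [-0.4, -0.6, -0.3]
width: 0.469
finger_force: 0.0
```

```bash
python3 - <<'E'
from h import *
s=get_state(); print(s["time"],s["q"].round(3),s["force"])
Rt,hh=tool(119,40); q=np.array([.5505,.051,.097])+.066*hh+.019*Rt[:,2]
print("final",delta(Rt,q))
c=capture("scene"); cv2.imwrite("pics/p1.png",cv2.resize(c["color"][130:290,230:430],None,fx=4,fy=3.75,interpolation=2)[:600,:800])
E
```

```text
3.3 [ 0.656  0.056  1.872 -0.702  1.398  0.342] [-0.35443439 -0.62902351 -0.25455512]
final (array([ 3.35, -5.15, -7.39]), array([ 0.24, -0.25,  0.18]))
```

View pics/p1.png

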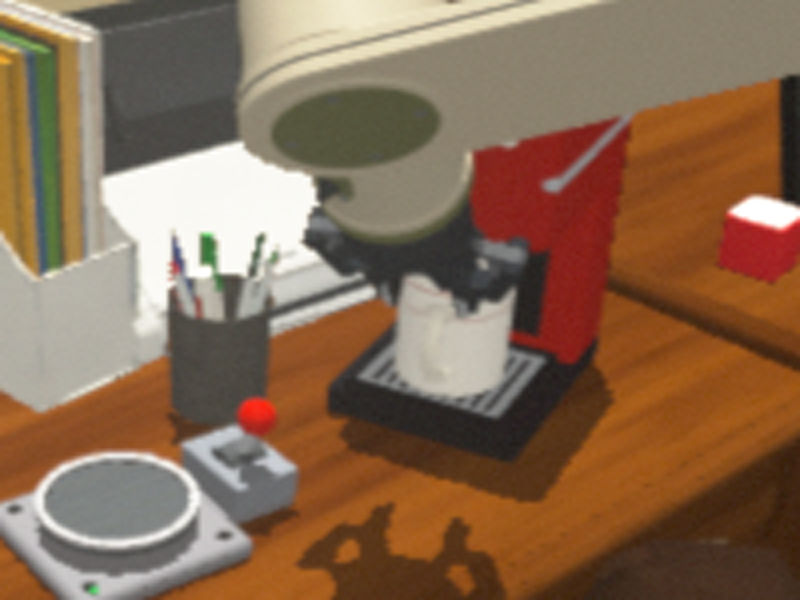

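The gripper now hangs open above and in front of the handle, which is at about (432,340) in the crop. Its fingers are at (330,235) and (490,270), and the way in is clear.

Emit:
send_rows --targets '[0.7,-1.1,-1.5,0,0,0,4,1.4,-2.1,-3,0,0,0,4,2,-3.1,-4.4,0,0,0,4,2.5,-3.9,-5.5,0,0,0,4,2.9,-4.5,-6.4,0,0,0,4,3.2,-4.9,-7,0,0,0,4,3.35,-5.15,-7.4,0,0,0,4,3.35,-5.15,-7.4,0,0,0,4]'

```text
time: 4.15
tool_pos: [0.527, 0.1005, 0.0871]
ee_rot: [0.296, 0.478, 0.809, -0.173]
force: [0.4, 0.5, -0.8]
width: 0.469
finger_force: 0.0
```

```bash
python3 - <<'E'
from h import *
s=get_state(); print(s["time"],s["tool_pos"],s["force"],s["ft_torque"])
c=capture("scene"); cv2.imwrite("pics/p2.png",cv2.resize(c["color"][170:260,300:390],(600,600),interpolation=2))
t=capture("top"); 
for n,c in(("s",c),):
    P=pts(c)
E
```

```text
4.15 [0.52696053 0.1005178  0.0870589 ] [ 0.41797363  0.53589449 -0.77089771] [ 0.2468581   0.1681945  -0.05282204]
```

View pics/p2.png

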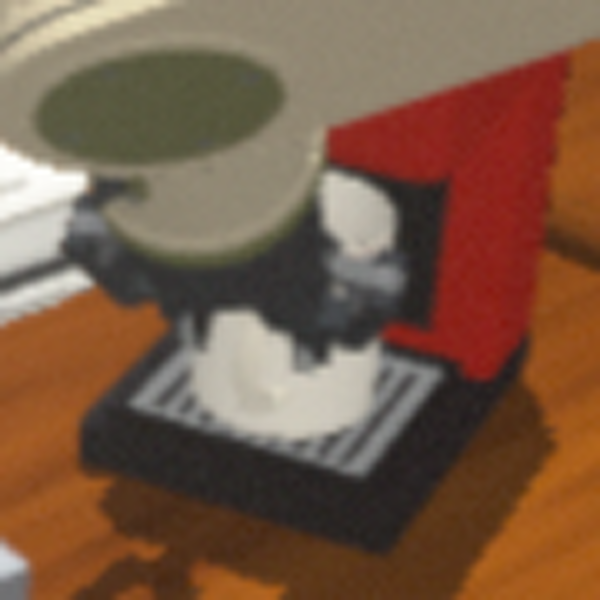

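The picture shows the handle at (255,370), roughly centred between the fingertips at (188,335) and (322,350). The tool is still about 4 mm high, so I'll finish the approach and close.

Emit:
send_rows --targets '[-0.05,-0.1,-0.25,0,0,0,4,-0.1,-0.17,-0.4,0,0,0,4,-0.1,-0.17,-0.4,0,0,0,2.5,-0.1,-0.17,-0.4,0,0,0,1.5,-0.1,-0.17,-0.4,0,0,0,1,-0.1,-0.17,-0.4,0,0,0,0.5,-0.1,-0.17,-0.4,0,0,0,0,-0.1,-0.17,-0.4,0,0,0,0,-0.1,-0.17,-0.4,0,0,0,0,-0.1,-0.17,-0.4,0,0,0,0]' --grip_force 50

```text
time: 5.25
tool_pos: [0.5261, 0.0992, 0.0834]
ee_rot: [0.296, 0.478, 0.809, -0.173]
force: [-3.4, 3.0, 3.8]
width: 0.188
finger_force: 47.5
```

Emit:
send_rows --targets '[0,0,0,0,0,0,0,0,0,0,0,0,0,0,0,0,0.2,0,0,0,0,0,0,0.4,0,0,0,0,0,0,0.7,0,0,0,0,0,0,1.0,0,0,0,0,0,0,1.3,0,0,0,0,0,0,1.5,0,0,0,0,0,0,1.5,0,0,0,0,0,0,1.5,0,0,0,0]' --grip_force 100

```text
time: 6.25
tool_pos: [0.526, 0.0991, 0.0983]
ee_rot: [0.296, 0.478, 0.809, -0.173]
force: [0.0, 0.4, -2.9]
width: 0.163
finger_force: 95.6
```

```bash
python3 - <<'E'
from h import *
s=get_state(); print(s["time"],s["tool_pos"],s["force"],s["ft_torque"])
c=capture("scene"); cv2.imwrite("pics/p3.png",cv2.resize(c["color"][170:260,300:390],(600,600),interpolation=2))
E
```

```text
6.25 [0.5260148  0.09912601 0.09832979] [ 1.66438726e-03  4.10828023e-01 -2.91948055e+00] [ 0.69678593  0.4713794  -0.04585264]
```

View pics/p3.png

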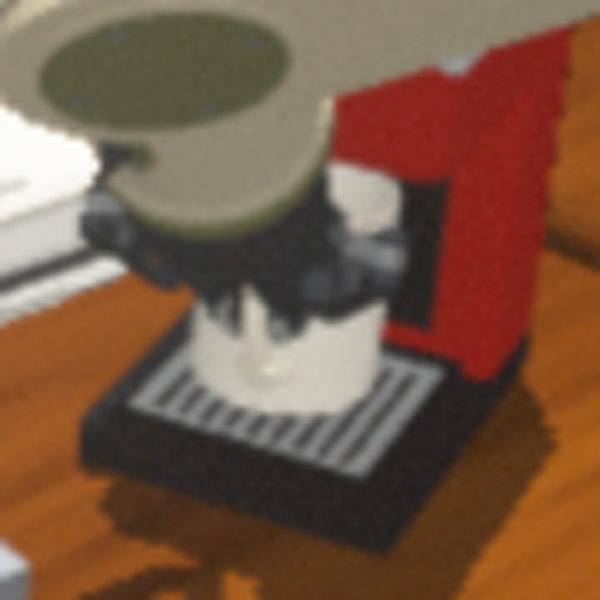

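The mug hangs clear of the tray with its foot edge at about (285,410), level, and the measured weight is 2.9 N. Next: draw it straight out, then raise it.

Emit:
send_rows --targets '[-0.15,0.5,0,0,0,0,0,-0.5,1.5,0,0,0,0,0,-1,3,0,0,0,0,0,-1.6,4.7,0,0,0,0,0,-2.2,6.5,0,0,0,0,0,-2.9,8.5,0,0,0,0,0,-3.5,10.3,0,0,0,0,0,-4,11.8,0.8,0,0,0,0,-4.3,12.8,2,0,0,0,0,-4.5,13.2,3.8,0,0,0,0,-4.5,13.2,5.6,0,0,0,0,-4.5,13.5,7.4,0,0,0,0,-4.3,14.5,9,0,0,0,0,-3.8,16,10,0,0,0,0,-3.2,17.8,10,0,0,0,0,-2.5,19.8,10,0,0,0,0,-1.6,22,10,0,0,0,0,-0.6,24.2,10,0,0,0,0,0.2,26,10,0,0,0,0,0.8,27,10,0,0,0,0]'

```text
time: 8.3
tool_pos: [0.5347, 0.3702, 0.1995]
ee_rot: [0.296, 0.478, 0.809, -0.172]
force: [-0.0, -0.3, -3.3]
width: 0.165
finger_force: 95.7
```

Emit:
send_rows --targets '[0.3,1.5,-0.3,0,0,0,0,0.6,2.3,-1.5,0,0,0,0,0.7,2.5,-2.5,0,0,0,0,0.7,2.5,-3,0,0,0,0,0.7,2.5,-3,0,0,0,0,0.7,2.5,-3,0,0,0,0]'

```text
time: 8.9
tool_pos: [0.541, 0.3935, 0.1687]
ee_rot: [0.296, 0.478, 0.809, -0.173]
force: [-0.9, -0.2, -3.1]
width: 0.161
finger_force: 95.6
```

```bash
python3 - <<'E'
from fit import *
s=get_state(); print(s["time"],s["q"].round(2),s["tool_pos"],s["force"],s["ft_torque"],s["width"])
import pickle
d={n:capture(n) for n in("scene","top")}; pickle.dump(d,open("c1.pkl","wb"))
for n in d: 
    c=d[n];P=pts(c); hs=cv2.cvtColor(c["color"],cv2.COLOR_BGR2HSV); x=s["tool_pos"]+[.0245,-.0481,0]
    m=(hs[...,1]<80)&(hs[...,2]>120)&(np.hypot(P[...,0]-x[0],P[...,1]-x[1])<.052)&(P[...,2]>.05)&(P[...,2]<.22)
    Q=P[m]; print(n,len(Q),"z",np.percentile(Q[:,2],[1,99]))
    for lo in(.08,.1,.12,.14,.16,.18):
        q=Q[(Q[:,2]>lo)&(Q[:,2]<lo+.02)]
        if len(q)>15: print(lo,len(q),circ(q[:,:2],.041,x[:2]))
a=cv2.resize(d["scene"]["color"][180:320,190:330],(400,400),interpolation=2);b=cv2.resize(d["top"]["color"][170:290,210:330],(400,400),interpolation=2)
cv2.imwrite("pics/p4.png",np.hstack([a,b])); print("exp axis",x)
E
```

```text
8.9 [ 0.88  0.59  1.19 -0.64  1.64  0.43] [0.54100649 0.39350221 0.16868455] [-0.92159805 -0.24836596 -3.05747439] [ 0.69067727  0.43835972 -0.00572827] 0.16102217812674613
scene 999 z [0.11573865 0.20587745]
0.1 55 (array([0.56588239, 0.34719409]), np.float64(0.0006527140104248125))
0.12 197 (array([0.56582686, 0.34726645]), np.float64(0.0007840909403806634))
0.14 164 (array([0.56619558, 0.34676504]), np.float64(0.0007992729557988118))
0.16 180 (array([0.56560171, 0.34899267]), np.float64(0.001375427594300458))
0.18 282 (array([0.56510226, 0.34788938]), np.float64(0.0012141755878829))
top 786 z [0.11459632 0.21243871]
0.1 60 (array([0.55195365, 0.3554708 ]), np.float64(0.006040744011313031))
0.12 159 (array([0.55753379, 0.34575089]), np.float64(0.004792780683687013))
0.14 148 (array([0.56116798, 0.34429888]), np.float64(0.002248341303559203))
0.16 133 (array([0.56208773, 0.34372519]), np.float64(0.0020770240049884856))
0.18 161 (array([0.56213129, 0.34359639]), np.float64(0.0020562136912368884))
exp axis [0.56550649 0.34540221 0.16868455]
```

View pics/p4.png

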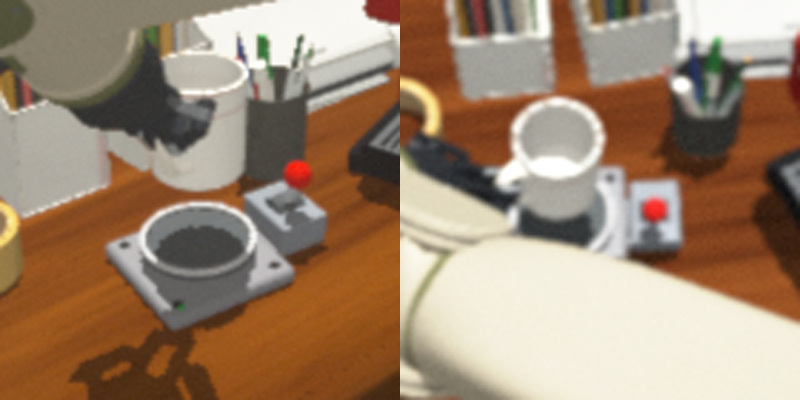

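The mug hangs upright over the plate (rim ellipse at about (200,75) left and (557,135) right). The white lip ring shows clearly at (197,240) left. I'll refine the plate centre from the outer edge of the lip and compare it with the mug rim in the same cameras.

```bash
python3 - <<'E'
from fit import *
import pickle
c0=pickle.load(open("c0.pkl","rb"));c1=pickle.load(open("c1.pkl","rb"))
C={}
for n in c0:
    for thr in(195,205,215):
        c=c0[n];P=pts(c);V=cv2.cvtColor(c["color"],cv2.COLOR_BGR2HSV)[...,2]
        m=(V>thr)&(np.hypot(P[...,0]-.566,P[...,1]-.3465)<.066)&(P[...,2]>.025)
        k,l,st,_=cv2.connectedComponentsWithStats(m.astype(np.uint8)); m=(l==1+st[1:,4].argmax())
        cn=cv2.findContours(m.astype(np.uint8),0,1)[0]; e=cv2.fitEllipse(cv2.convexHull(max(cn,key=len)))
        xy=onz(c,*e[0],.038); print(n,thr,m.sum(),"lip ell",np.round(e[0],1),np.round(e[1],1),"xy@.038",xy.round(4))
        v,u=np.nonzero(m); q=np.array([onz(c,a,b,.038)[:2] for a,b in zip(u,v)]); print("   ring pixels circle",circ(q))
        C[n]=e[0]
    c=c1[n];P=pts(c);hs=cv2.cvtColor(c["color"],cv2.COLOR_BGR2HSV)
    m=(hs[...,1]<80)&(hs[...,2]>120)&(np.hypot(P[...,0]-.5655,P[...,1]-.346)<.05)&(P[...,2]>.192)&(P[...,2]<.22)
    cn=cv2.findContours(m.astype(np.uint8),0,1)[0]; e=cv2.fitEllipse(cv2.convexHull(np.vstack(cn)))
    print(n,"rim",np.round(e[0],1),np.round(e[1],1),onz(c,*e[0],.209).round(4), "exp px",proj(c,[.5655,.3465,.209]))
E
```

```text
scene 195 214 lip ell [259.  262.9] [24.8 41. ] xy@.038 [0.5637 0.3512 0.038 ]
   ring pixels circle (array([0.56619925, 0.34969592, 0.04966142]), np.float64(0.0019321545888130592))
scene 205 194 lip ell [259.  262.9] [24.7 40.8] xy@.038 [0.5639 0.3511 0.038 ]
   ring pixels circle (array([0.56640516, 0.34955805, 0.04978918]), np.float64(0.0015777515229361862))
scene 215 186 lip ell [259.1 262.8] [24.7 40.8] xy@.038 [0.564  0.3509 0.038 ]
   ring pixels circle (array([0.56648311, 0.34954771, 0.04990075]), np.float64(0.001487065582917755))
scene rim [261.6 206.7] [19.5 31.3] [0.5482 0.3505 0.209 ] exp px [258.52947067 203.50937464]
top 195 141 lip ell [258.6 233.9] [27.2 30.8] xy@.038 [0.5639 0.3454 0.038 ]
   ring pixels circle (array([0.56492319, 0.34625542, 0.04952531]), np.float64(0.0015390836775249425))
top 205 113 lip ell [258.7 233.9] [27.1 30.7] xy@.038 [0.564  0.3452 0.038 ]
   ring pixels circle (array([0.56485205, 0.34592832, 0.04982287]), np.float64(0.0010900650780016272))
top 215 53 lip ell [260.1 233.7] [25.6 27.7] xy@.038 [0.5638 0.3402 0.038 ]
   ring pixels circle (array([0.5651531 , 0.34500531, 0.04930846]), np.float64(0.0010929807839879582))
top rim [256.3 212.8] [25.1 29. ] [0.5565 0.3449 0.209 ] exp px [255.43673703 210.30079624]
```

Emit:
send_rows --targets '[0.05,0.1,-0.5,0,0,0,0,0.05,0.2,-1.5,0,0,0,0,0.05,0.2,-3,0,0,0,0,0.05,0.2,-4.5,0,0,0,0,0.05,0.2,-5.7,0,0,0,0,0.05,0.2,-6.5,0,0,0,0,0.05,0.2,-6.9,0,0,0,0,0.05,0.2,-7.1,0,0,0,0,0.05,0.2,-7.3,0,0,0,0,0.05,0.2,-7.3,0,0,0,0]'

```text
time: 10.0
tool_pos: [0.5417, 0.3963, 0.0957]
ee_rot: [0.296, 0.478, 0.809, -0.172]
force: [-0.3, -0.1, -2.4]
width: 0.164
finger_force: 95.7
```

```bash
python3 - <<'E'
from fit import *
s=get_state(); print(s["time"],s["tool_pos"],s["force"],s["ft_torque"])
d={n:capture(n) for n in("scene","top")}
a=cv2.resize(d["scene"]["color"][210:310,205:305],(400,400),interpolation=2);b=cv2.resize(d["top"]["color"][190:270,220:300],(400,400),interpolation=2)
cv2.imwrite("pics/p5.png",np.hstack([a,b]))
E
```

```text
10.0 [0.5416902  0.39629278 0.09565401] [-0.25582724 -0.14059385 -2.44254018] [0.63718319 0.36990999 0.00580827]
```

View pics/p5.png

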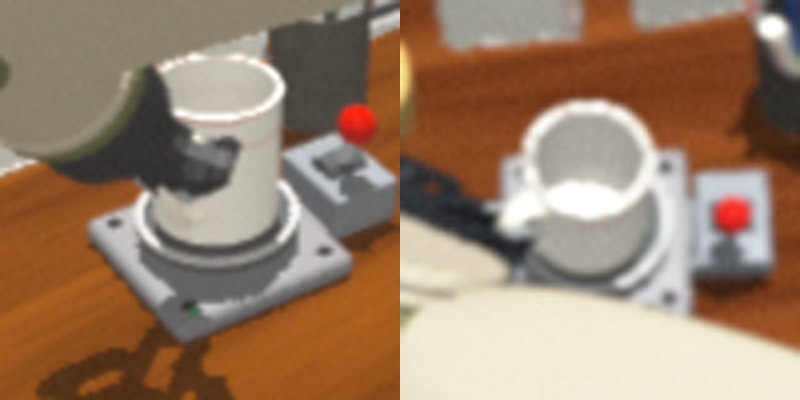

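The mug's foot sits centred in the ring: base at columns 150–280 against the ring's 135–299 on the left, and both centred near 592 on the right. Next is a slow descent, feeling for contact.

Emit:
send_rows --targets '[0,0,-0.1,0,0,0,0,0,0,-0.2,0,0,0,0,0,0,-0.3,0,0,0,0,0,0,-0.4,0,0,0,0,0,0,-0.4,0,0,0,0]'

```text
time: 10.6
tool_pos: [0.5415, 0.396, 0.0911]
ee_rot: [0.296, 0.478, 0.809, -0.173]
force: [-0.0, -1.0, -2.4]
width: 0.164
finger_force: 95.5
```

Emit:
send_rows --targets '[0,0,-0.08,0,0,0,0,0,0,-0.15,0,0,0,0,0,0,-0.15,0,0,0,0]'

```text
time: 10.9
tool_pos: [0.5416, 0.3961, 0.0898]
ee_rot: [0.296, 0.478, 0.809, -0.173]
force: [-1.2, 0.4, -3.4]
width: 0.164
finger_force: 95.4
```

Emit:
send_rows --targets '[0,0,-0.08,0,0,0,0,0,0,-0.15,0,0,0,0,0,0,-0.15,0,0,0,0]'

```text
time: 11.2
tool_pos: [0.5415, 0.3961, 0.0883]
ee_rot: [0.296, 0.478, 0.809, -0.173]
force: [0.2, -0.1, -1.3]
width: 0.162
finger_force: 95.3
```

Emit:
send_rows --targets '[0,0,-0.08,0,0,0,0,0,0,-0.15,0,0,0,0,0,0,-0.15,0,0,0,0]'

```text
time: 11.5
tool_pos: [0.5417, 0.3963, 0.0871]
ee_rot: [0.296, 0.478, 0.809, -0.172]
force: [-0.7, 2.0, -0.1]
width: 0.161
finger_force: 95.4
```

Emit:
send_rows --targets '[0,0,-0.05,0,0,0,0,0,0,-0.05,0,0,0,0,0,0,-0.05,0,0,0,0]'

```text
time: 11.8
tool_pos: [0.5417, 0.3964, 0.0869]
ee_rot: [0.296, 0.478, 0.809, -0.172]
force: [-1.3, 2.5, 4.3]
width: 0.166
finger_force: 95.6
```

```bash
python3 -c "
from h import *
s=get_state(); print(s['force'],s['ft_torque'],s['tool_pos'])"
```

```text
[-1.25863337  2.46694788  4.34429121] [ 0.16627341  0.23395319 -0.01969625] [0.54171111 0.39638534 0.08694225]
```

Contact is firm, at about 7 N on the plate. Release gently.

Emit:
send_rows --targets '[0,0,0.02,0,0,0,0,0,0,0.03,0,0,0,0,0,0,0.03,0,0,0,1.2,0,0,0.03,0,0,0,1.6,0,0,0.03,0,0,0,2,0,0,0.03,0,0,0,2.5,0,0,0.03,0,0,0,3,0,0,0.03,0,0,0,3.5,0,0,0.03,0,0,0,3.5,0,0,0.03,0,0,0,3.5,0,0,0.03,0,0,0,3.5]' --grip_force 20

```text
time: 12.9
tool_pos: [0.5415, 0.396, 0.0866]
ee_rot: [0.296, 0.478, 0.809, -0.173]
force: [0.7, -0.8, 0.2]
width: 0.407
finger_force: 0.0
```

```bash
python3 - <<'E'
from h import *
s=get_state(); print(s['force'],s['ft_torque'],s["q"].round(2))
d={n:capture(n) for n in("scene","top")}
a=cv2.resize(d["scene"]["color"][210:310,205:305],(400,400),interpolation=2);b=cv2.resize(d["top"]["color"][190:270,220:300],(400,400),interpolation=2)
cv2.imwrite("pics/p6.png",np.hstack([a,b]))
E
```

```text
[ 0.71985501 -0.83130413  0.21499039] [ 0.30029122  0.10099978 -0.00514165] [ 0.88  0.68  1.22 -0.64  1.54  0.5 ]
```

View pics/p6.png

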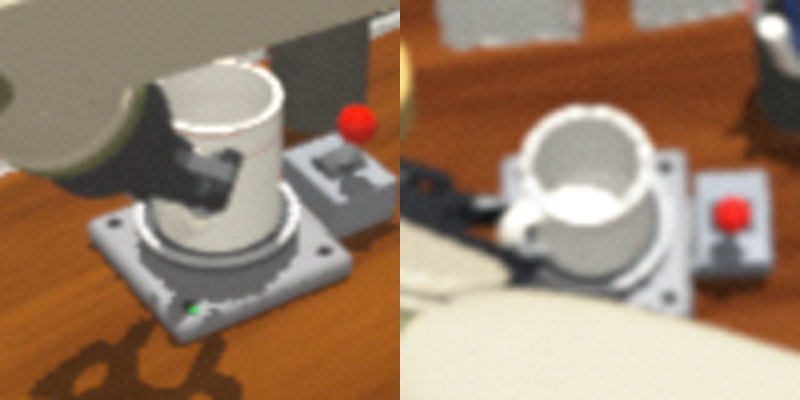

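Picture: the mug stands released in the ring, the fingers are clear of the handle at (215,180) left, and the switch knob is still at (357,123). I'll retract along the tool axis, then prepare the switch push.

Emit:
send_rows --targets '[-0.15,0.3,0.4,0,0,0,3.5,-0.6,1.1,1.5,0,0,0,3.5,-1.4,2.5,3.5,0,0,0,3.5,-2.4,4.2,5.8,0,0,0,3.5,-3.1,5.6,8,0,0,0,3,-3.3,6,11,0,0,0,2,-3.3,6,13,0,0,0,1,-3.3,6,14,0,0,0,0,-3.3,6,14,0,0,0,0]'

```text
time: 13.9
tool_pos: [0.5091, 0.4566, 0.2289]
ee_rot: [0.296, 0.479, 0.809, -0.171]
force: [0.6, 1.3, 0.8]
width: 0.003
finger_force: 0.0
```

```bash
python3 - <<'E'
from fit import *
import pickle
s=get_state(); print(s["time"],s["tool_pos"],s["width"],s["force"])
A=np.load("A.npy")
q=A[(A[:,2]>.03)&(A[:,2]<.2)&(A[:,0]>.57)&(A[:,0]<.72)&(A[:,1]>.12)&(A[:,1]<.26)]
print("pot",np.percentile(q,[2,50,98],axis=0).round(3).tolist())
d={n:capture(n) for n in("scene","top")}; K={}
for n,c in d.items():
    P=pts(c);hs=cv2.cvtColor(c["color"],cv2.COLOR_BGR2HSV)
    m=(hs[...,1]<80)&(hs[...,2]>120)&(np.hypot(P[...,0]-.565,P[...,1]-.347)<.055)&(P[...,2]>.055)&(P[...,2]<.14); Q=P[m]
    print(n,"mug z",np.percentile(Q[:,2],[1,99]),[circ(Q[(Q[:,2]>a)&(Q[:,2]<a+.025)][:,:2],.041,np.array([.565,.347])) for a in(.06,.085,.105)])
    red=((hs[...,0]<8)|(hs[...,0]>172))&(hs[...,1]>120)&(np.hypot(P[...,0]-.535,P[...,1]-.258)<.05)&(P[...,2]>.05)
    v,u=np.nonzero(red); print("knob",red.sum(),u.mean(),v.mean(),np.median(P[red],0), onz(c,u.mean(),v.mean(),.088))
    pod=(np.abs(P[...,0]-.556)<.04)&(np.abs(P[...,1]-.25)<.035)&(P[...,2]>.02)&(P[...,2]<.08)&~red; print("pod z",np.percentile(P[pod][:,2],[5,25,50,75,95]).round(3))
Rt,h=tool(174.6,25)
for p in([.475,.262,.16],[.475,.262,.078]): print(delta(Rt,p))
E
```

```text
13.9 [0.50912123 0.45655877 0.22888121] 0.0026316809007944655 [0.60773023 1.25916217 0.75322399]
pot [[0.578, 0.145, 0.033], [0.642, 0.193, 0.083], [0.695, 0.246, 0.137]]
scene mug z [0.05623247 0.12662042] [(array([0.56702692, 0.3479823 ]), np.float64(0.0010092043608802247)), (array([0.56549787, 0.34951739]), np.float64(0.0018746971966323647)), (array([0.56524942, 0.34922696]), np.float64(0.0018322550037667557))]
knob 71 294.056338028169 241.0281690140845 [0.53107396 0.26173047 0.08456913] [0.52685852 0.26510351 0.088     ]
pod z [0.023 0.032 0.035 0.037 0.048]
top mug z [0.05590609 0.1323636 ] [(array([0.56169377, 0.34581414]), np.float64(0.0023214676893049124)), (array([0.56221503, 0.3457337 ]), np.float64(0.0017231829333514206)), (array([0.56229293, 0.34626174]), np.float64(0.0019378020915118352))]
knob 39 286.05128205128204 232.71794871794873 [0.52972071 0.25567935 0.08905964] [0.53099591 0.25519009 0.088     ]
pod z [0.027 0.034 0.037 0.04  0.046]
(array([ -3.34, -19.35,  -6.55]), array([ 8.51, 13.18, 55.4 ]))
(array([ -3.34, -19.35, -14.75]), array([ 8.51, 13.18, 55.4 ]))
```

The mug stays at about (0.564, 0.347), within 2 mm of the plate centre. Now move to in front of the lever.

Emit:
send_rows --targets '[-0.3,-1,0,0.9,1.3,5.5,0,-0.8,-3,0,1.8,2.8,12,0,-1.2,-5.5,0,2.8,4.3,18,0,-1.6,-8,0,3.8,6,25,0,-2,-10.5,0,4.9,7.6,32,0,-2.4,-13,0,6,9.3,39,0,-2.8,-15.5,0,7,10.8,45.5,0,-3.1,-18,-1,8,12.2,51.5,0,-3.3,-20,-3,8.5,13.2,55.4,0,-3.3,-20,-6,8.5,13.2,55.4,0,-3.3,-20,-9,8.5,13.2,55.4,0,-3.3,-20,-12,8.5,13.2,55.4,0,-3.3,-20,-14,8.5,13.2,55.4,0,-3.3,-20,-15,8.5,13.2,55.4,0,-3.3,-20,-15,8.5,13.2,55.4,0]'

```text
time: 15.5
tool_pos: [0.4737, 0.2546, 0.0735]
ee_rot: [0.214, 0.046, 0.976, -0.011]
force: [-0.4, 0.3, -0.4]
width: 0.001
finger_force: 0.0
```

```bash
python3 - <<'E'
from h import *
s=get_state(); print(s["time"],s["tool_pos"],s["force"],s["q"].round(2))
Rt,h=tool(174.6,25); print(delta(Rt,[.565,.2515,.078]))
E
```

```text
15.5 [0.47365789 0.25462753 0.07348636] [-0.39562458  0.28397726 -0.35543394] [ 0.58 -0.18  2.16 -0.36  0.85 -0.71]
(array([ 9.13, -0.31,  0.45]), array([ 0.1 , -0.28,  0.02]))
```

Emit:
send_rows --targets '[0.4,0,0,0,0,0,0,1.2,-0.1,0,0,0,0,0,2.2,-0.2,0,0,0,0,0,3.2,-0.3,0,0,0,0,0,4,-0.4,0,0,0,0,0,4.8,-0.4,0,0,0,0,0,5.6,-0.5,0,0,0,0,0,6.4,-0.6,0,0,0,0,0,7.1,-0.6,0,0,0,0,0,7.6,-0.7,0,0,0,0,0,7.8,-0.7,0,0,0,0,0,7.8,-0.7,0,0,0,0,0]'

```text
time: 16.7
tool_pos: [0.5536, 0.2488, 0.0763]
ee_rot: [0.216, 0.046, 0.975, -0.01]
force: [0.3, -0.1, 0.4]
width: 0.0
finger_force: 0.0
```

```bash
cat > kn.py <<'E'
from h import *
s=get_state(); print(s["time"],s["tool_pos"],s["force"])
for n in("top","scene"):
    c=capture(n);P=pts(c);hs=cv2.cvtColor(c["color"],cv2.COLOR_BGR2HSV)
    red=((hs[...,0]<8)|(hs[...,0]>172))&(hs[...,1]>120)&(np.hypot(P[...,0]-.56,P[...,1]-.255)<.07)&(P[...,2]>.05)&(P[...,2]<.12)
    v,u=np.nonzero(red)
    if len(u): print(n,len(u),u.mean(),v.mean(),np.median(P[red],0),onz(c,u.mean(),v.mean(),.088))
E
python3 kn.py
```

```text
16.7 [0.55359814 0.24884121 0.07631126] [ 0.26664679 -0.07194843  0.35336622]
scene 40 284.625 234.85 [0.56955831 0.26039923 0.08377362] [0.5645116  0.26495117 0.088     ]
```

Emit:
send_rows --targets '[0.3,0,0,0,0,0,0,0.6,-0.1,0,0,0,0,0,0.8,-0.1,0,0,0,0,0,0.8,-0.1,0,0,0,0,0]'

```text
time: 17.2
tool_pos: [0.5612, 0.248, 0.0763]
ee_rot: [0.215, 0.046, 0.975, -0.01]
force: [-5.8, -0.2, 2.4]
width: 0.001
finger_force: 2.8
```

Emit:
send_rows --targets '[0.15,0,0,0,0,0,0,0.3,0,0,0,0,0,0,0.3,0,0,0,0,0,0]'

```text
time: 17.5
tool_pos: [0.5621, 0.2481, 0.0757]
ee_rot: [0.214, 0.046, 0.976, -0.01]
force: [-24.7, -0.6, 14.9]
width: 0.004
finger_force: 14.3
```

```bash
python3 kn.py
```

```text
17.5 [0.56208237 0.24812    0.07572739] [-24.74552182  -0.60802082  14.86403281]
scene 43 283.2325581395349 234.72093023255815 [0.57550176 0.26043106 0.0807132 ] [0.56731415 0.26738104 0.088     ]
```

The lever is at its stop, since the force rose to 25 N with no further travel. Back off.

Emit:
send_rows --targets '[-0.5,0,0,0,0,0,0,-1.5,0.1,0,0,0,0,0,-3,0.3,0.5,0,0,0,0,-5,0.4,2,0,0,0,0,-7,0.5,5,0,0,0,0,-9,0.5,9,0,0,0,0,-10,0.5,13,0,0,0,0,-10,0.5,16,0,0,0,0,-10,0.5,17,0,0,0,0,-10,0.5,17,0,0,0,0,-10,0.5,17,0,0,0,0]'

```text
time: 18.7
tool_pos: [0.464, 0.2527, 0.2449]
ee_rot: [0.215, 0.046, 0.975, -0.01]
force: [0.1, 0.1, 0.7]
width: 0.001
finger_force: 0.0
```

```bash
python3 kn.py; python3 - <<'E'
from fit import *
for n in("scene","top"):
    c=capture(n);P=pts(c);hs=cv2.cvtColor(c["color"],cv2.COLOR_BGR2HSV)
    m=(hs[...,1]<80)&(hs[...,2]>120)&(np.hypot(P[...,0]-.565,P[...,1]-.347)<.055)&(P[...,2]>.055)&(P[...,2]<.14); Q=P[m]
    print(n,len(Q),"mug z",np.percentile(Q[:,2],[1,99]),circ(Q[:,:2],.041,np.array([.565,.347])))
E
```

```text
18.7 [0.46404174 0.25269596 0.2448548 ] [0.09284626 0.05049883 0.72516888]
scene 70 284.7857142857143 233.9857142857143 [0.57469916 0.25608277 0.08220599] [0.56745056 0.26190757 0.088     ]
scene 1161 mug z [0.05697068 0.1266856 ] (array([0.56591751, 0.34901185]), np.float64(0.0016938971741166167))
top 461 mug z [0.05596645 0.1327546 ] (array([0.56150308, 0.34508678]), np.float64(0.002055004660756664))
```

The lever seems fully over. The top view is blocked by the arm, so I'll move clear to check it from two views.

Emit:
send_rows --targets '[-1,0,3,0,0,0,0,-2,-1,7,0,0,0,0,-3,-4,11,0,0,0,0,-4,-8,14,0,0,0,0,-5,-12,15,0,0,0,0,-5,-16,15,0,0,0,0,-5,-20,15,0,0,0,0,-5,-24,15,0,0,0,0,-5,-28,15,0,0,0,0,-5,-30,15,0,0,0,0,-5,-30,15,0,0,0,0]'

```text
time: 20.0
tool_pos: [0.4142, -0.0499, 0.3953]
ee_rot: [0.215, 0.049, 0.975, -0.01]
force: [-0.2, -0.6, 0.5]
width: -0.002
finger_force: 0.0
```

```bash
python3 kn.py; python3 - <<'E'
from fit import *
import pickle
d0=pickle.load(open("c0.pkl","rb")); T=[]
for d in(d0,{n:capture(n) for n in d0}):
    M=np.zeros((3,3));y=np.zeros(3)
    for n,c in d.items():
        P=pts(c);hs=cv2.cvtColor(c["color"],cv2.COLOR_BGR2HSV)
        red=((hs[...,0]<8)|(hs[...,0]>172))&(hs[...,1]>120)&(np.hypot(P[...,0]-.56,P[...,1]-.255)<.06)&(P[...,2]>.05)&(P[...,2]<.12)
        v,u=np.nonzero(red)
        if not len(u): print("none",n); continue
        o,r=ray(c,u.mean(),v.mean()); r/=np.linalg.norm(r); A=np.eye(3)-np.outer(r,r); M+=A;y+=A@o
    T.append(np.linalg.solve(M,y))
D=T[1]-T[0]; L=np.linalg.norm(D); print(T,L,"swing rad if r=.05/.047/.043:",[2*np.arcsin(L/2/r) for r in(.05,.047,.043)])
E
```

```text
20.0 [ 0.41417856 -0.0499124   0.39532036] [-0.1591788  -0.58005862  0.53084049]
top 42 285.9761904761905 220.78571428571428 [0.57499809 0.2490498  0.08688183] [0.57481619 0.24886706 0.088     ]
scene 70 284.7857142857143 233.9857142857143 [0.57373461 0.25618057 0.08252234] [0.56745056 0.26190757 0.088     ]
[array([0.53665073, 0.25507245, 0.07802535]), array([0.58196702, 0.24831176, 0.07494621])] 0.04592117140343147 swing rad if r=.05/.047/.043: [np.float64(0.9542152239688252), np.float64(1.020792652373535), np.float64(1.126571299718979)]
```

```bash
python3 -c "
from cell import *
print(close_job())"
```

```text
the job is handed in; nothing more can be done
None
```

I handed the job in at about 20 s; the judge's result was not shown. By my last measurements the mug stands released and upright on the warmer plate, within about 3 mm of its centre, and the switch lever is over at its stop (about 0.95 rad or more).

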